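Feed a bearing through the demagnetising tunnel with the push stick

TASK

Feed the bearing that lies between the rails through the low demagnetising tunnel, pushing it from behind with the wooden push stick, until the whole bearing has come out on the far side and lies flat between the rails. Never touch the bearing with the gripper itself. Then draw the stick all the way back out of the tunnel and leave it resting on the bench or on the feed plate, outside the opening.

Things in the scene. Friction and masses are not known exactly. Their poses are not given: they have to be found in the camera images.
- tunnel: Fixed demagnetiser: steel feed plate 350x136 mm, 6 mm thick, two guide rails along it (tops 20 mm over the bench, inner faces at y -50 and +50 mm), and across it a grey tunnel head 156 mm wide, top 80 mm high. Origin on the bench under the head's middle; x = feed direction (roughly to the robot's right), z up. Plate and rails span x -200 to +150 mm, the head x -30 to +30 mm.
- opening (a point): Middle of the tunnel opening, on the plate's top (6 mm above the bench) under the middle of the tunnel head; axes as the tunnel's. The opening is 100 mm wide and 34 mm high above the plate; way in 30 mm before this point, way out 30 mm after it.
- bearing: The workpiece: a sealed steel ball bearing lying flat on the feed plate between the rails, before the way in; outside diameter 88 mm, 22 mm high, about 0.56 kg. Origin at the centre of its underside, z up.
- push_stick: Wooden push stick, 0.2 kg, standing on its foot on the bench, left of and nearer than the tunnel. Upright grip 24 mm wide (y), 40 mm long (x), 100 mm high, pinched across the 24 mm, upper half; a low foot 24 mm wide, 14 mm high runs forward along +x to a cross nose 44 mm wide. Origin on the underside, below the grip's middle; foot spans x -25 to +135 mm. Only the foot fits under the head.
- nose (a point): Middle of the push stick's flat front face, 135 mm ahead of the stick's origin along its x axis, 7 mm above its underside.
Things that resemble listed ones, but are neither listed nor needed, are in the scene too. What is shaped like the bearing but red is not meant.

How it is judged:
By the outcome, as a careful person would: the job done as asked, in the order asked, and still so for the second after the job is handed in, with the robot touching nothing.
It also fails if it takes over 48 s, if anything falls off the work surface, if the arm or the gripper's body presses on something with over 40 N, if the wrist force passes 120 N, or if a joint passes its speed limit or range.

ROBOT

A 6-joint arm with a two-finger parallel gripper is mounted at the origin on the work surface; the furniture and walls round the work are solid. World frame = base frame: x ahead of the robot, y to its left, z up, the work surface at z = 0. Lengths are in m, angles in rad, forces in N, time in s.
With the tool pointing down it reaches from about 0.3 to 0.85 m from the base axis. Payload 4.2 kg.
Tool frame: the origin (TCP) lies at the centre of the arm's flange, where the gripper is bolted on; the fingertips stand env.tip_extent ahead of it and the grasp point (between the pads) lies 172 mm ahead of it (env.tip_extent is the distance from the TCP to the fingertips, in m); z points along the fingers, y is the line along which they close (so a half turn about z gives the same grasp; the last joint's range is limited). The gripper opens to 91 mm and grips with 3 to 60 N. Pads are 32 mm wide; open, the fingers measure 118 mm over their backs; the gripper's body (76 mm by 178 mm) begins 60 mm behind the grasp point.
Start: joints at [1.319, 0.32, 1.565, -0, 1.257, -0.02], TCP at [0.132, 0.56, 0.405] pointing down, gripper open.
Joint ranges: [-3.11, 3.11], [-0.84, 2.01], [0.21, 2.61], [-1.34, 4.49], [0.05, 2.63], [-2.56, 2.56]. Speed limits (rad/s): [2.57, 2.57, 3.14, 3.14, 3.14, 3.14].

INTERFACE

Orientations are given as a rotation vector (axis times angle).
In Python, from rig import env gives the robot as it stands. The module is installed in compiled form; this text tells all that it offers.
- The arm moves only by the shell command python3 -m handwheel 'ROWS'. ROWS is text: rows parted by semicolons, each of 7 numbers parted by spaces: the shift along the tool's x, y, z in mm, then the turn, a rotation vector about the tool's x, y, z in degrees, then the opening, from 0 (shut) to 1 (fully open). A call has exactly 10 rows; each row is the pose to reach, as a shift and turn from the pose commanded when the call began, along the tool's axes at that moment; what a row does not reach only later rows make up. A row lasts 1/8 s, in which the tool goes at most 62.5 mm and 10.7 degrees, less where a joint would pass 70% of its speed; a pose out of reach is approached as far as the arm can. A call with a gripper value outside its range is refused whole. The fingers move at their own pace and stop on an object; the grip force is fixed at half the most. Time passes only in rows, so rows that repeat a pose let the fingers close, or fill a call up. It gives the time, the measured TCP pose, the force, the opening and the grip force at its end, in the units of the state.
- env.read_state(): the state, without advancing time (a new reading comes with each control period).
- env.snapshot(name): name is "scene" or "top" or "wrist"; returns a dict with "img" (400x640x3 uint8, blue, green, red), "depth" (400x640 float32, m along the optical axis (not along the pixel's ray), 0 where there is no reading), "fov_y" (degrees; the focal length in pixels is half the picture's height over the tangent of half this angle, whatever the lens; pixels are square), "cx", "cy" (the principal point, pixels), "R" (3x3) and "t" (3): a world point X has camera coordinates R X + t; the wrist camera has in their place "hand_eye" (4x4, takes a point from camera to tool coordinates, whose origin is the TCP and whose axes are the flange's). Camera axes: x right, y down, z forward; pixel columns grow to the right and rows downward; lengths in m; the calibration is good to about 2 mm. A picture is of the moment at which its call begins: read the wrist's pose just before it.
- env.hand_in(): hands the job in; it is judged then, once.
The state is a dict: "t": time; "joint_pos": joint angles; "qvel": joint speeds; "effort": joint torques, N m; "eef_pos": TCP position; "eef_rot": TCP orientation; "wrist_force": force on the tool from outside, world axes, zero at the start; "wrist_torque": the same for the moment, N m; "width": finger opening in m; "grip_force": force on a finger pad.
Only numpy, scipy, OpenCV 4.12 (cv2) and the standard library are available. Lean on these libraries where they do the work, as an engineer would, in place of code of your own. Each camera call takes 0.05 s, during which the arm holds its last target. There are 200 camera calls.

## Working session

There is one attempt and no reset: what is moved stays moved. The work goes in short steps, Python scripts to look and compute and a shell command to move; the robot and the scene stay as the last step left them, time stands still between calls to the robot, and variables do not carry over. Pictures are saved under pics/ and viewed, at most 10 in all, crops included, and the job is handed in when it is done.

```bash
mkdir -p pics; cat > h.py <<'E'
import numpy as np, cv2
from rig import env
from scipy.spatial.transform import Rotation as Ro
def snap(n):
    st=env.read_state(); s=env.snapshot(n)
    f=200/np.tan(np.radians(s['fov_y'])/2)
    if 'hand_eye' in s:
        H=np.eye(4);H[:3,:3]=Ro.from_rotvec(st['eef_rot']).as_matrix();H[:3,3]=st['eef_pos']
        M=H@np.array(s['hand_eye'])
    else:
        M=np.eye(4);M[:3,:3]=np.array(s['R']).T;M[:3,3]=-np.array(s['R']).T@np.array(s['t'])
    s['f']=f;s['M']=M;return s
def plane(s,u,v,z):
    d=s['M'][:3,:3]@np.array([(u-s['cx'])/s['f'],(v-s['cy'])/s['f'],1]);o=s['M'][:3,3]
    return o+d*(z-o[2])/d[2]
def cloud(s):
    v,u=np.mgrid[:400,:640];d=s['depth']
    P=np.stack([(u-s['cx'])/s['f']*d,(v-s['cy'])/s['f']*d,d],-1)
    return P@s['M'][:3,:3].T+s['M'][:3,3]
E
python3 - <<'E'
from h import *
st=env.read_state();print(st, env.tip_extent)
for n in('top','scene'):
    s=snap(n);cv2.imwrite(f'pics/{n}0.png',s['img']);np.savez(f'{n}0.npz',**s);print(n,s['f'],s['M'].round(3).tolist())
E
```

```text
{'t': 0.0, 'joint_pos': array([ 1.31898433e+00,  3.20279525e-01,  1.56565082e+00, -4.05326522e-06,
        1.25740203e+00, -1.99899459e-02]), 'qvel': array([ 5.73037104e-05,  4.11578058e-04,  2.78476644e-03, -3.86845210e-04,
        1.40322425e-03,  2.66958237e-03]), 'effort': array([-6.46136250e-04, -4.12449074e+01, -2.31977373e+01,  7.24931387e-02,
        4.57885384e-02, -1.95845582e-04]), 'eef_pos': array([0.13205993, 0.55945967, 0.40393805]), 'eef_rot': array([-3.63301458e-01, -3.12028079e+00,  2.70817510e-03]), 'wrist_force': array([ 0.19896596, -0.55697379,  0.77366435]), 'wrist_torque': array([ 0.0202918 ,  0.0230333 , -0.03836111]), 'grip_force': 0.0, 'width': 0.09124139370822129} 0.1908
top 438.0015806177805 [[0.008, -0.996, 0.089, 0.424], [-1.0, -0.009, -0.01, 0.175], [0.011, -0.089, -0.996, 1.196], [0.0, 0.0, 0.0, 1.0]]
scene 495.5729977466189 [[0.699, -0.454, 0.553, -0.097], [-0.715, -0.451, 0.534, -0.433], [0.007, -0.768, -0.64, 0.773], [0.0, 0.0, 0.0, 1.0]]
```

View pics/top0.png

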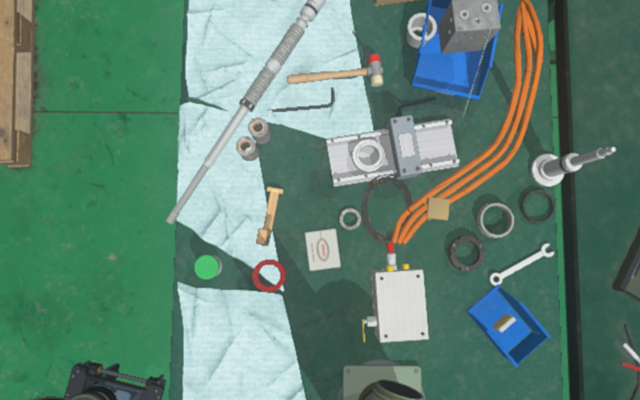

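View pics/scene0.png

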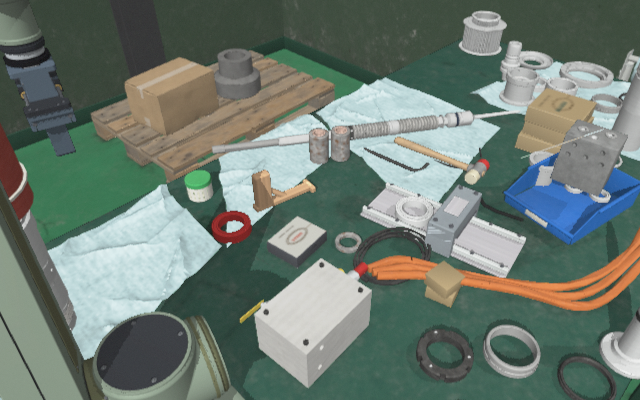

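Top view: the stick is at (270,215), with its grip at (263,237) and its nose at (275,190). The tunnel head is at (404,147), and the bearing lies between the rails at (368,155).
Possible mix-ups with the bearing are the red ring (269,276) and the loose rings at (349,218), (495,220), (465,252), (537,204) and (420,30). Only the one at (368,155) lies on the plate between the rails. For the stick, the hammer (335,76) is the only lookalike.

```bash
python3 - <<'E'
from h import *
s=dict(np.load('top0.npz'));P=cloud(s);img=s['img']
def rect(mask,box,name):
    m=np.zeros((400,640),np.uint8);x0,y0,x1,y1=box;m[y0:y1,x0:x1]=mask[y0:y1,x0:x1]
    n,l,stt,c=cv2.connectedComponentsWithStats(m);k=1+np.argmax(stt[1:,4]);q=P[l==k]
    r=cv2.minAreaRect((q[:,:2]*1000).astype(np.float32));print(name,len(q),'c',np.round(r[0],1),'size',np.round(r[1],1),'ang',round(r[2],2),'z',np.median(q[:,2]).round(4));return l==k
Z=P[...,2]
rect(((Z>.085)&(Z<.12)).astype(np.uint8),(240,175,295,255),'grip')
rect(((Z>.065)&(Z<.1)).astype(np.uint8),(320,100,470,195),'head')
rect(((Z>.003)&(Z<.1)).astype(np.uint8),(320,110,465,190),'tunnel')
rect(((Z>.022)&(Z<.04)).astype(np.uint8),(340,130,392,180),'bearing')
hsv=cv2.cvtColor(img,cv2.COLOR_BGR2HSV)
w=cv2.inRange(hsv,(8,60,80),(25,255,255));ww=w.copy()
m=(w>0)
ys,xs=np.nonzero(m[175:255,240:295]);print('stick px',xs.min()+240,xs.max()+240,ys.min()+175,ys.max()+175)
rect((m&(Z<.03)).astype(np.uint8),(240,175,295,255),'foot')
big=np.hstack([cv2.resize(img[175:255,240:295],None,fx=5,fy=5),cv2.resize(img[110:190,320:425],None,fx=5,fy=5)])[:600,:800]
cv2.imwrite('pics/crop.png',big)
print('bearing ray',plane(s,368,155,.028))
E
```

```text
grip 156 c [440.6 313. ] size [24.2 39.7] ang 80.59 z 0.0982
head 1398 c [688.6 -53.9] size [171.2  61.5] ang 10.18 z 0.0775
tunnel 6858 c [683.3 -31. ] size [224.3 364.5] ang 0.59 z 0.0092
bearing 459 c [664.5  36.3] size [86.7 85. ] ang 2.05 z 0.0258
stick px 257 283 187 244
foot 371 c [515.8 291.6] size [ 43.8 117.2] ang 88.16 z 0.0127
bearing ray [0.66234002 0.03781359 0.028     ]
```

View pics/crop.png

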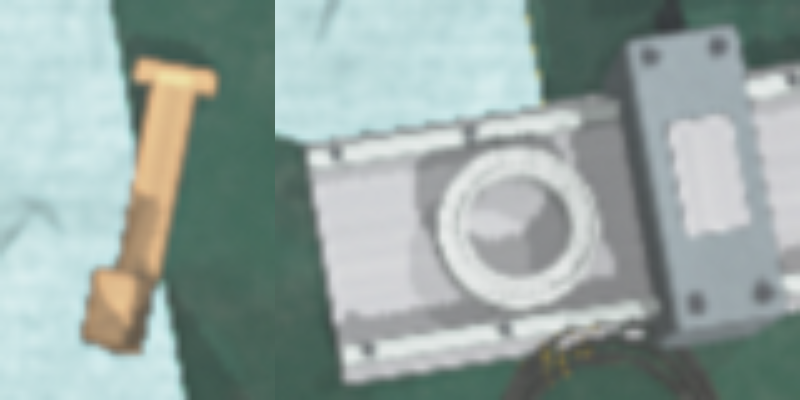

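The crop shows the wooden stick with its nose pointing away from the robot, and the bearing flat between the rails. Both match the description, and the sizes agree (grip 24x40 mm, bearing 87 mm). Next I work out the move to a hover over the grip.

```bash
cat >> h.py <<'E'
def goal(p,yaw,flip=0):
    """rows shift(mm)/turn(deg) to tool-down pose with tool y axis perpendicular to yaw (deg); tool x along yaw+flip"""
    st=env.read_state();R=Ro.from_rotvec(st['eef_rot']).as_matrix()
    a=np.radians(yaw+flip);x=np.array([np.cos(a),np.sin(a),0]);z=np.array([0,0,-1.]);G=np.stack([x,np.cross(z,x),z],1)
    print('shift',(R.T@(np.array(p)-st['eef_pos'])*1000).round(1),'turn',np.degrees(Ro.from_matrix(R.T@G).as_rotvec()).round(2))
E
python3 - <<'E'
from h import *
st=env.read_state();print(Ro.from_rotvec(st['eef_rot']).as_matrix().round(3).tolist())
for f in(0,180): goal([.4406,.313,.35],-10,f)
s=dict(np.load('top0.npz'));P=cloud(s)
for b in((235,115,275,160),(325,110,465,190)):
    q=P[b[1]:b[3],b[0]:b[2]].reshape(-1,3);q=q[q[:,2]>.03];print(q.min(0),q.max(0))
Z=P[...,2];m=((Z>.074)&(Z<.09));m[:,:380]=0;m[:,425:]=0;m[:110]=0;m[185:]=0
q=(P[m][:,:2]*1000).astype(np.float32);print(cv2.minAreaRect(q),q.mean(0),len(q))
E
```

```text
[[-0.973, 0.23, -0.0], [0.23, 0.973, -0.002], [0.0, -0.002, -1.0]]
shift [-356.9 -168.9   54.3] turn [-1.0000e-02  1.4000e-01  1.7672e+02]
shift [-356.9 -168.9   54.3] turn [-0.09 -0.   -3.28]
[0.42440404 0.17476016 0.03004414] [0.76801467 0.39903657 1.19630739]
[ 0.42440404 -0.21963045  0.03012997] [0.77921748 0.17476016 1.19630739]
((680.8723754882812, -54.81474304199219), (155.82774353027344, 60.482025146484375), 9.7899808883667) [680.7708  -55.26817] 1244
```

```bash
python3 -m handwheel '-40 -19 6 0 0 -0.4 1; -85 -40 13 0 0 -0.8 1; -130 -61 20 0 0 -1.2 1; -175 -83 27 0 0 -1.6 1; -220 -104 34 0 0 -2 1; -265 -125 41 0 0 -2.5 1; -305 -144 47 0 0 -3 1; -335 -158 51 0 0 -3.3 1; -357 -169 54 0 0 -3.3 1; -357 -169 54 0 0 -3.3 1'
python3 - <<'E'
from h import *
s=snap('wrist');cv2.imwrite('pics/w1.png',s['img']);P=cloud(s);Z=P[...,2]
m=(Z>.08)&(Z<.115);n,l,stt,c=cv2.connectedComponentsWithStats(m.astype(np.uint8))
for k in range(1,n):
    if stt[k,4]>300:
        q=P[l==k];r=cv2.minAreaRect((q[:,:2]*1000).astype(np.float32));print(c[k],stt[k,4],r,np.median(q[:,2]))
goal([.4406,.313,.247],-10,180)
E
```

```text
t: 1.35
eef_pos: [0.4416, 0.3121, 0.3501]
eef_rot: [-0.277, -3.128, 0.001]
wrist_force: [-1.0, -0.9, -0.3]
width: 0.0913
grip_force: 0.0
[316.97480025 203.28764597] 1627 ((439.5738525390625, 313.4075012207031), (23.436880111694336, 39.96382141113281), 79.82727813720703) 0.0996412630939115
shift [  0.2   0.2 103.3] turn [-0.03 -0.07 -0.07]
```

View pics/w1.png

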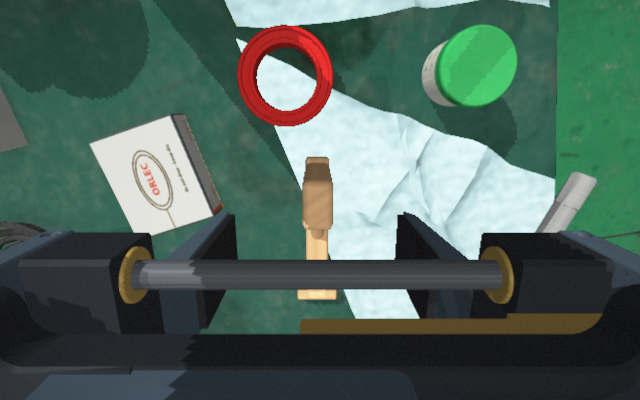

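The wrist view shows the stick's grip at (317,203), centred between the open fingers, with the nose at (317,295). Measured position agrees to within 1 mm, so I descend and grasp.

```bash
python3 -m handwheel '0 0 20 0 0 0 1; 1 0 45 0 0 0 1; 1 0 70 0 0 0 1; 1 0 90 0 0 0 1; 1 0 103 0 0 0 1; 1 0 103 0 0 0 1; 1 0 103 0 0 0 0; 1 0 103 0 0 0 0; 1 0 103 0 0 0 0; 1 0 103 0 0 0 0'
```

```text
t: 2.65
eef_pos: [0.4398, 0.3133, 0.248]
eef_rot: [0.273, 3.129, 0.001]
wrist_force: [0.2, 0.2, 0.6]
width: 0.0538
grip_force: 0.0
```

Fingers are still closing, so I hold for a call and then lift.

```bash
python3 -m handwheel '0 0 0 0 0 0 0; 0 0 0 0 0 0 0; 0 0 0 0 0 0 0; 0 0 0 0 0 0 0; 0 0 0 0 0 0 0; 0 0 0 0 0 0 0; 0 0 -15 0 0 0 0; 0 0 -40 0 0 0 0; 0 0 -70 0 0 0 0; 0 0 -100 0 0 0 0'
python3 - <<'E'
from h import *
a=np.radians(-80.2);x=np.array([np.cos(a),np.sin(a)]);O=np.array([.6809,-.0548])
p=O-.30*x;print(p)
goal([*p,.350],-80.2,180)
# stick clearance check around path
s=dict(np.load('top0.npz'));P=cloud(s).reshape(-1,3)
q=P[(P[:,2]>.03)&(P[:,2]<.3)];L=np.c_[(q[:,:2]-O)@x,(q[:,:2]-O)@[-x[1],x[0]]]
for lo in (.03,.05,.07):
    k=(L[:,0]>-.36)&(L[:,0]<-.05)&(abs(L[:,1])<.13)&(q[:,2]>lo)
    print(lo,k.sum(),L[k].min(0) if k.any() else '',L[k].max(0) if k.any() else '')
E
```

```text
t: 3.9
eef_pos: [0.4395, 0.3132, 0.3494]
eef_rot: [0.273, 3.13, 0.001]
wrist_force: [-0.5, -0.3, -1.5]
width: 0.0242
grip_force: 30.0
[0.62983715 0.24082237]
shift [-200.   -38.3   -0.6] turn [ 2.000e-02 -0.000e+00  7.022e+01]
0.03 126 [-0.35998219 -0.03467128] [-0.05657313  0.12730905]
0.05 89 [-0.35998219  0.08424363] [-0.34630835  0.12730905]
0.07 73 [-0.35998219  0.08424363] [-0.34648523  0.12730905]
```

```bash
python3 -m handwheel '-15 -3 -10 0 0 6 0; -38 -6 -20 0 0 14 0; -61 -10 -25 0 0 22 0; -84 -14 -25 0 0 31 0; -107 -19 -25 0 0 40 0; -130 -25 -25 0 0 49 0; -153 -30 -25 0 0 57 0; -175 -33 -20 0 0 64 0; -190 -34 -10 0 0 70.2 0; -200 -34 0 0 0 70.2 0'
python3 - <<'E'
from h import *
a=np.radians(-80.2);x=np.array([np.cos(a),np.sin(a)]);O=np.array([.6809,-.0548])
p=O-.29*x;goal([*p,.255],-80.2,180)
s=snap('top');cv2.imwrite('pics/top1.png',cv2.resize(s['img'][60:260,180:500],None,fx=2.5,fy=2.5))
P=cloud(s);Z=P[...,2];L=(P[...,:2]-O)@np.stack([x,[-x[1],x[0]]],1)
def rep(n,k):
    q=L[k]; print(n,k.sum(),np.percentile(q,[2,98],axis=0).round(4).tolist(),np.median(Z[k]).round(4))
reg=(abs(L[...,1])<.045)&(L[...,0]>-.19)&(L[...,0]<-.035)
hsv=cv2.cvtColor(s['img'],cv2.COLOR_BGR2HSV);w=cv2.inRange(hsv,(8,60,80),(25,255,255))>0
rep('bearing',reg&(Z>.022)&(Z<.04)&~w)
rep('stickfoot',w&(abs(L[...,1])<.06)&(L[...,0]>-.25)&(L[...,0]<-.05)&(Z<.15)&(Z>.05))
E
```

```text
t: 5.15
eef_pos: [0.6313, 0.2448, 0.3479]
eef_rot: [2.022, 2.404, 0.0]
wrist_force: [0.1, -1.0, -1.6]
width: 0.0238
grip_force: 30.0
shift [-13.7  -2.2  92.9] turn [ 0.01 -0.01  0.07]
bearing 445 [[-0.1337, -0.0425], [-0.0528, 0.0401]] 0.0263
stickfoot 193 [[-0.2486, -0.0172], [-0.1704, 0.02]] 0.1135
```

View pics/top1.png

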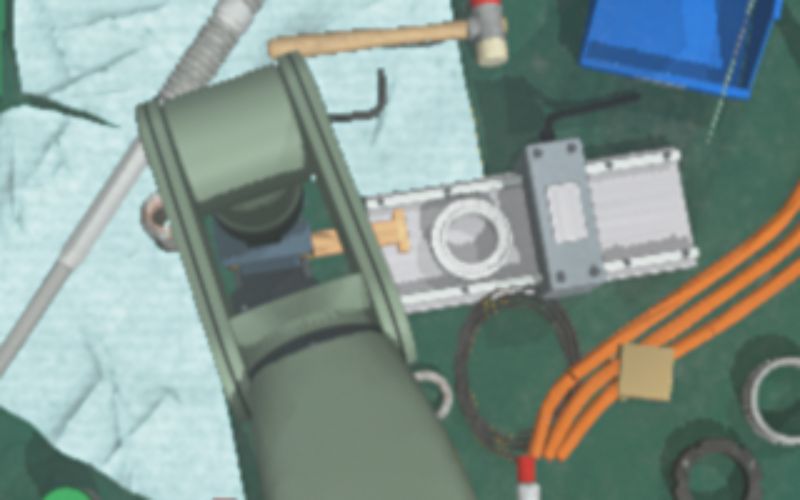

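The stick points along the feed line. Its nose at crop pixel (403,230) is about 35 mm short of the bearing at (470,238), and both are within 2 mm of the centre line. I lower it between the rails.

```bash
python3 -m handwheel '0 -1 10 0 0 0 0; 0 -2 25 0 0 0 0; 0 -2 40 0 0 0 0; 0 -2 55 0 0 0 0; 0 -2 70 0 0 0 0; 0 -2 80 0 0 0 0; 0 -2 86 0 0 0 0; 0 -2 90 0 0 0 0; 0 -2 91 0 0 0 0; 0 -2 91 0 0 0 0'
python3 - <<'E'
from h import *
a=np.radians(-80.2);x=np.array([np.cos(a),np.sin(a)]);O=np.array([.6809,-.0548])
p=O-.089*x;goal([*p,.256],-80.2,180)
s=snap('scene');cv2.imwrite('pics/sc1.png',cv2.resize(s['img'][130:290,220:540],None,fx=2.5,fy=2.5))
E
```

```text
t: 6.45
eef_pos: [0.6289, 0.2449, 0.2571]
eef_rot: [2.023, 2.403, 0.001]
wrist_force: [0.1, -0.2, -1.4]
width: 0.0238
grip_force: 30.0
shift [-2.151e+02  1.000e-01  1.100e+00] turn [ 0.04 -0.01  0.02]
```

View pics/sc1.png

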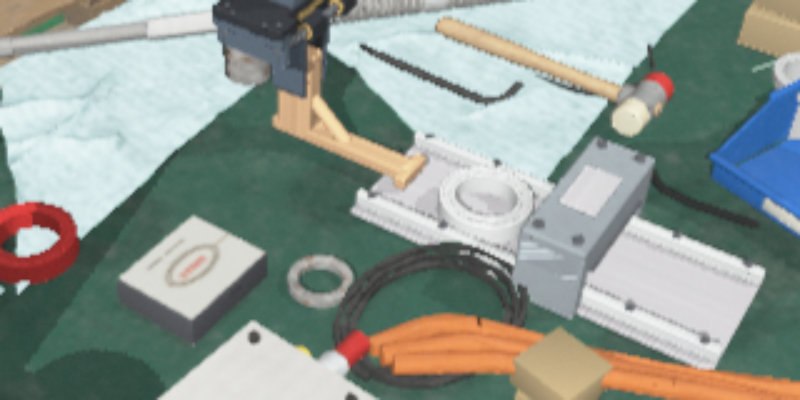

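The nose lies low between the rails right behind the bearing, clear of the plate's edge. I push forward slowly.

```bash
python3 -m handwheel '-10 0 0 0 0 0 0; -20 0 0 0 0 0 0; -27 0 0 0 0 0 0; -33 0 0 0 0 0 0; -39 0 0 0 0 0 0; -47 0 0 0 0 0 0; -56 0 0 0 0 0 0; -66 0 0 0 0 0 0; -76 0 0 0 0 0 0; -86 0 0 0 0 0 0'; python3 -m handwheel '-9 0 0 0 0 0 0; -18 0 0 0 0 0 0; -27 0 0 0 0 0 0; -36 0 0 0 0 0 0; -45 0 0 0 0 0 0; -54 0 0 0 0 0 0; -63 0 0 0 0 0 0; -70 0 0 0 0 0 0; -76 0 0 0 0 0 0; -80 0 0 0 0 0 0'
python3 - <<'E'
from h import *
a=np.radians(-80.2);x=np.array([np.cos(a),np.sin(a)]);O=np.array([.6809,-.0548])
p=O-.089*x;goal([*p,.256],-80.2,180)
s=snap('scene');cv2.imwrite('pics/sc2.png',cv2.resize(s['img'][130:290,220:540],None,fx=2.5,fy=2.5))
E
```

```text
t: 7.75
eef_pos: [0.6436, 0.1593, 0.2568]
eef_rot: [-2.023, -2.403, -0.0]
wrist_force: [-0.8, 3.2, -1.2]
width: 0.0238
grip_force: 30.0
t: 9.0
eef_pos: [0.6572, 0.0809, 0.2567]
eef_rot: [-2.023, -2.403, -0.0]
wrist_force: [0.0, 2.9, -0.8]
width: 0.0235
grip_force: 30.0
shift [-48.8   0.3   0.7] turn [-0.   -0.01  0.01]
```

View pics/sc2.png

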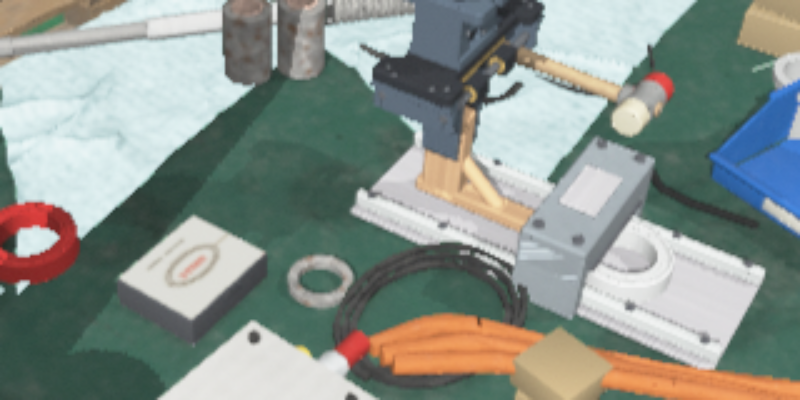

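The bearing is halfway out at (640,255) and the foot is under the head at (520,222). The stick has a diagonal brace at (485,185), so I check how far forward it reaches before pushing on.

```bash
python3 - <<'E'
from h import *
a=np.radians(-80.2);x=np.array([np.cos(a),np.sin(a)]);O=np.array([.6809,-.0548])
st=env.read_state();g=(st['eef_pos'][:2]-O)@x;print('origin',g)
s=snap('scene');P=cloud(s);Z=P[...,2];L=(P[...,:2]-O)@np.stack([x,[-x[1],x[0]]],1)
hsv=cv2.cvtColor(s['img'],cv2.COLOR_BGR2HSV);w=cv2.inRange(hsv,(8,50,80),(25,255,255))>0
k=w&(abs(L[...,1])<.03)&(L[...,0]>g-.03)&(L[...,0]<-.02)
for lo in range(0,100,8):
    q=L[k&(Z>lo/1000+.002)&(Z<lo/1000+.01),0]-g
    if len(q)>3: print(lo+6,len(q),np.percentile(q,[5,95]).round(3))
b=(abs(L[...,1])<.05)&(L[...,0]>.03)&(L[...,0]<.149)&(Z>.024)&(Z<.04)
print('bearing',np.percentile(L[b],[2,98],axis=0))
E
```

```text
origin -0.13736959314957595
6 14 [0.001 0.076]
14 111 [-0.016  0.08 ]
22 222 [-0.011  0.085]
30 76 [-0.013  0.054]
38 76 [-0.012  0.045]
46 70 [-0.014  0.038]
54 67 [-0.014  0.029]
62 22 [-0.004  0.021]
70 19 [-0.008  0.021]
78 15 [0.017 0.021]
86 13 [0.018 0.021]
94 15 [0.018 0.022]
102 24 [0.009 0.021]
bearing [[ 0.03245423 -0.04542068]
 [ 0.08363311  0.0404    ]]
```

At the head face the brace would be about 28 mm high and the opening's roof is at 40 mm, so there is room. I finish the push, with 14 mm of margin past the exit, and then start drawing back.

```bash
python3 -m handwheel '-7 0 0 0 0 0 0; -15 0 0 0 0 0 0; -23 0 0 0 0 0 0; -31 0 0 0 0 0 0; -38 0 0 0 0 0 0; -43 0 0 0 0 0 0; -46 0 0 0 0 0 0; -47 0 0 0 0 0 0; -47 0 0 0 0 0 0; -47 0 0 0 0 0 0'
python3 - <<'E'
from h import *
a=np.radians(-80.2);x=np.array([np.cos(a),np.sin(a)]);O=np.array([.6809,-.0548])
s=snap('scene');P=cloud(s);Z=P[...,2];L=(P[...,:2]-O)@np.stack([x,[-x[1],x[0]]],1)
b=(abs(L[...,1])<.045)&(L[...,0]>.034)&(L[...,0]<.149)&(Z>.023)&(Z<.04)
print('bearing',np.percentile(L[b],[1,99],axis=0),np.median(Z[b]))
s=snap('top');P=cloud(s);Z=P[...,2];L=(P[...,:2]-O)@np.stack([x,[-x[1],x[0]]],1)
b=(abs(L[...,1])<.045)&(L[...,0]>.034)&(L[...,0]<.149)&(Z>.022)&(Z<.04)
print('bearing',np.percentile(L[b],[1,99],axis=0),np.percentile(Z[b],[10,50,90]))
E
```

```text
t: 10.35
eef_pos: [0.6651, 0.035, 0.2567]
eef_rot: [2.023, 2.404, -0.001]
wrist_force: [-1.9, 0.9, -2.7]
width: 0.024
grip_force: 30.0
bearing [[ 0.04330284 -0.04278618]
 [ 0.1304009   0.0409682 ]] 0.025132580600750853
bearing [[ 0.10177224 -0.03385851]
 [ 0.12989451  0.04062027]] [0.023117   0.02616725 0.02945196]
```

The bearing spans x 43–130 mm, flat and fully past the exit at 30 mm. Now I retrace: draw the stick out, lift it, and take it back to its original spot, which I know is clear.

```bash
python3 -m handwheel '8 0 0 0 0 0 0; 25 0 0 0 0 0 0; 50 0 0 0 0 0 0; 75 0 0 0 0 0 0; 100 0 0 0 0 0 0; 125 0 0 0 0 0 0; 150 0 0 0 0 0 0; 175 0 0 0 0 0 0; 198 0 0 0 0 0 0; 213 0 0 0 0 0 0'; python3 -m handwheel '0 0 0 0 0 0 0; 0 0 -10 0 0 0 0; 0 0 -25 0 0 0 0; 0 0 -40 0 0 0 0; 0 0 -55 0 0 0 0; 0 0 -70 0 0 0 0; 0 0 -85 0 0 0 0; 0 0 -100 0 0 0 0; 0 0 -110 0 0 0 0; 0 0 -115 0 0 0 0'
python3 - <<'E'
from h import *
goal([.440,.313,.35],-10.1,180)
E
```

```text
t: 11.7
eef_pos: [0.6285, 0.2465, 0.2567]
eef_rot: [2.022, 2.404, 0.0]
wrist_force: [0.4, 0.1, -2.5]
width: 0.024
grip_force: 30.0
t: 12.95
eef_pos: [0.6289, 0.2449, 0.3725]
eef_rot: [2.023, 2.403, 0.001]
wrist_force: [0.3, 0.0, -2.4]
width: 0.024
grip_force: 30.0
shift [  99.4 -174.5   22.4] turn [ 4.000e-02  1.000e-02 -7.008e+01]
```

```bash
python3 -m handwheel '8 -14 0 0 0 -5 0; 20 -34 0 0 0 -13 0; 32 -55 0 0 0 -21 0; 44 -76 0 0 0 -30 0; 56 -97 0 0 0 -39 0; 68 -118 2 0 0 -48 0; 80 -139 6 0 0 -56 0; 90 -158 12 0 0 -63 0; 97 -170 18 0 0 -70 0; 99 -174 22 0 0 -70 0'; python3 -m handwheel '0 0 0 0 0 0 0; 0 0 20 0 0 0 0; 0 0 40 0 0 0 0; 0 0 60 0 0 0 0; 0 0 80 0 0 0 0; 0 0 92 0 0 0 0; 0 0 97 0 0 0 0; 0 0 100 0 0 0 0; 0 0 100 0 0 0 0; 0 0 100 0 0 0 0'
```

```text
t: 14.2
eef_pos: [0.4398, 0.3128, 0.3494]
eef_rot: [-0.279, -3.128, 0.001]
wrist_force: [-0.6, 0.4, -2.2]
width: 0.024
grip_force: 30.0
t: 15.45
eef_pos: [0.4407, 0.3128, 0.2503]
eef_rot: [0.279, 3.128, 0.001]
wrist_force: [-0.0, -1.2, -2.0]
width: 0.024
grip_force: 30.0
```

```bash
python3 -m handwheel '0 0 1 0 0 0 0; 0 0 2 0 0 0 0; 0 0 2.5 0 0 0 0; 0 0 2.5 0 0 0 0; 0 0 2.5 0 0 0 1; 0 0 2.5 0 0 0 1; 0 0 2.5 0 0 0 1; 0 0 2.5 0 0 0 1; 0 0 2.5 0 0 0 1; 0 0 2.5 0 0 0 1';python3 -m handwheel '0 0 0 0 0 0 1; 0 0 0 0 0 0 1; 0 0 0 0 0 0 1; 0 0 0 0 0 0 1; 0 0 -15 0 0 0 1; 0 0 -40 0 0 0 1; 0 0 -70 0 0 0 1; 0 0 -100 0 0 0 1; 0 0 -130 0 0 0 1; 0 0 -150 0 0 0 1'
python3 -m handwheel '0 0 0 0 0 0 1; 30 0 0 0 0 0 1; 60 0 0 0 0 0 1; 90 0 0 0 0 0 1; 120 0 0 0 0 0 1; 140 0 0 0 0 0 1; 150 0 0 0 0 0 1; 150 0 0 0 0 0 1; 150 0 0 0 0 0 1; 150 0 0 0 0 0 1'
python3 - <<'E'
from h import *
s=snap('scene');cv2.imwrite('pics/sc3.png',cv2.resize(s['img'][130:290,220:540],None,fx=2.5,fy=2.5))
E
```

```text
t: 16.7
eef_pos: [0.4405, 0.3127, 0.2473]
eef_rot: [0.279, 3.129, 0.0]
wrist_force: [-0.1, 0.0, 0.2]
width: 0.0808
grip_force: 0.0
t: 17.95
eef_pos: [0.4404, 0.3126, 0.4001]
eef_rot: [0.279, 3.127, 0.003]
wrist_force: [-0.3, -0.3, -0.3]
width: 0.0913
grip_force: 0.0
t: 19.2
eef_pos: [0.2935, 0.3392, 0.3972]
eef_rot: [0.28, 3.129, 0.0]
wrist_force: [-0.3, 0.6, 0.6]
width: 0.0912
grip_force: 0.0
```

View pics/sc3.png

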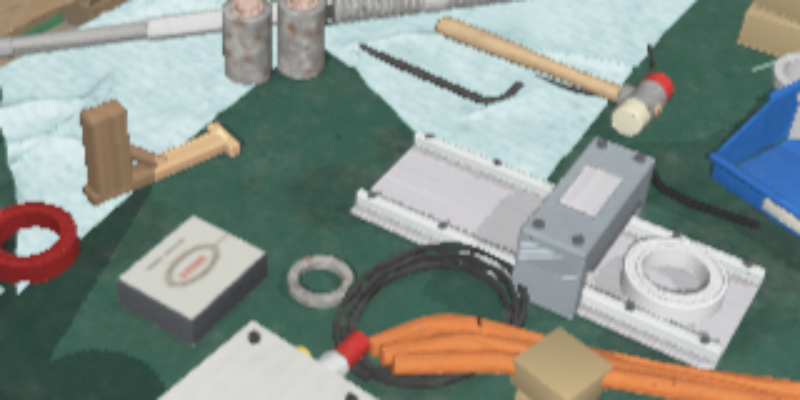

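The bearing lies flat between the rails beyond the head at (675,275). The stick stands on the bench at (105,150), well clear of the opening, and the gripper is free.

```bash
python3 -c "from rig import env;print(env.hand_in())"
```

```text
the job is handed in; nothing more can be done
None
```

The job is handed in at about 19 s of robot time: the bearing lies flat between the rails, fully out on the far side of the tunnel, and the push stick stands on the bench clear of the opening; hand-in returned no verdict.

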